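# Build up a strap clamp on the welding fixture

### The job

Set up the strap clamp on the fixture plate ready for tightening: lay the grey square tube flat on its seat against the three brass pins, and stand the riser that is as tall as the tube on the square pad at the other side of the stud. Then lower the red strap over the stud so that it bridges tube and riser, centred and level, put the brass washer over the stud onto the strap and last the nut, flange down, onto the washer. Leave the spare riser and the standing bolt where they are.

Things in the scene. Friction and masses are not known exactly. Their poses are not given: they have to be found in the camera images.
- fixture: Fixed steel plate, x -95 to 85, y -70 to 70 mm, 16 thick, with an upright 16 mm stud; cone tip (last 8 mm, 7 wide at the end) at z = 96 mm. Origin on the stud's axis at bench height. x = the strap's line: tube's seat at -x, heel pad at +x. Bullet-nosed brass pins, 12 wide, 13 high, at (x, y) = (-86, -32), (-86, 32) for the tube's long side and (-60, 51) for its end.
- work_seat (a point): Centre of the tube's seat (a bright oblong pad beside the two pins), on the plate's top face (16 mm above the bench), 60 mm from the stud's axis; axes as the fixture's. A tube that touches all three pins has its underside's centre here and its length along the fixture's y.
- heel_seat (a point): Centre of the bright square heel pad (46 mm) on the plate's top face, across the stud from the tube's seat, 55 mm from the stud's axis. The tall riser stands here.
- tube: Grey square steel tube offcut, 40 x 90 x 40 mm (closed to the touch), 0.25 kg, lying on the bench. Origin at the centre of its underside; its 90 mm length lies along its y.
- tall_riser: Yellow round riser (spacer) of 38 mm diameter, 40 mm high: as tall as the tube. About 0.3 kg, upright on the bench; a groove runs round its waist. Origin at the centre of its underside.
- low_riser: Blue round riser of 38 mm diameter, only 25 mm high: the spare, to be left alone. Origin at the centre of its underside.
- strap: Red steel clamp strap with round ends, 150 mm (x) x 40 mm (y) x 14 mm thick, about 0.45 kg, lying flat. Origin at the centre of its underside. A slot through it round its centre, 22 mm wide (y) and 64 mm long (x), passes over the stud. Either end may go on the tube. In place its underside is 56 mm above the bench.
- washer: Thick brass-coloured washer, 50 mm outside, 20 mm hole, 8 mm thick, about 0.09 kg, lying flat. Origin at the centre of its underside, either face may go down. In place its underside is 70 mm above the bench.
- nut: Dark hexagon nut with a flange at its foot, lying flange down: flange 41 mm across and 5 mm thick, hexagon above it 30 mm across flats (flats face its +x and -x and every 60 degrees), 20 mm high in all, 20 mm smooth hole that slips over the stud, about 0.12 kg. Origin at its underside's centre, 78 mm above the bench once in place.
- bolt: Steel hex bolt standing on its head among the parts, 20 mm across the head, 50 mm high; to be left standing. Origin at the centre of its underside.
Mind the look-alikes: they are no part of the job. What is shaped like the tube but blue is not meant.

How it is judged:
By the outcome, as a careful person would: the job done as asked, in the order asked, and still so for the second after the job is handed in, with the robot touching nothing.
It also fails if it takes over 106 s, if anything falls off the work surface, if the arm or the gripper's body presses on something with over 40 N, if the wrist force passes 120 N, or if a joint passes its speed limit or range.

### The arm

A 6-joint arm with a two-finger parallel gripper is mounted at the origin on a cart in front of the work surface, level with it; the furniture and walls round the work are solid. World frame = base frame: x ahead of the robot, y to its left, z up, the work surface at z = 0. Lengths are in m, angles in rad, forces in N, time in s.
With the tool pointing down it reaches from about 0.35 to 0.875 m from the base axis. Payload 4.2 kg.
Tool frame: the origin (TCP) lies at the very end of the fingers, on their centre line; the grasp point (between the pads) lies 19 mm behind it (robot.tcp_to_grasp is the distance from the TCP to the grasp point, in m); z points along the fingers, y is the line along which they close (so a half turn about z gives the same grasp; the last joint's range is limited). The gripper opens to 85 mm and grips with 20 to 120 N. Pads are 22 mm wide; open, the fingers measure 114 mm over their backs; the gripper's body (76 mm by 85 mm) begins 54 mm behind the grasp point. The pads swing forward as they close: fully open they stand 13 mm farther back than shut.
Start: joints at [-0.932, 0.385, 0.008, 0, -1.194, -0.259], TCP at [0.232, -0.58, 0.231] pointing down, gripper open.
Joint ranges: [-3.14, 3.14], [-1.21, 2.06], [-1.07, 1.41], [-3.16, 2.05], [-2.99, -0.16], [-3.1, 3.1]. Speed limits (rad/s): [2.79, 2.79, 3.14, 3.14, 3.14, 3.14].

### API

Orientations are given as a unit quaternion [x, y, z, w].
In Python, from plant import robot, hand, planner, observe, cams, order gives the robot as it stands. Calls block until the motion is done:
- robot.movep(position, orientation): joint-space move of the TCP to a pose.
- robot.movel(position, ori=None, feed=0.15, contact_N=None): straight line of the TCP; ori=None keeps the orientation; feed is the mean speed in m/s. With contact_N (N) it stops when the force on the tool has changed by that much, and returns True; else False.
- robot.move_j(angles): joint-space move.
- hand.release() and hand.close_gripper(effort=None): open the fingers fully, or close them until they stop; effort is the grip in N (None keeps the last).
- robot.pause(seconds).
- planner.inverse_kinematics(position, orientation): joint angles nearest the present ones, or None.
- observe(): the state.
- cams.read_camera(name): name is "scene" or "top" or "wrist"; returns a dict with "image" (480x640x3 uint8, red, green, blue), "vertical_fov" (degrees; the focal length in pixels is half the picture's height over the tangent of half this angle, whatever the lens; pixels are square), "cx", "cy" (the principal point, pixels), "k1" (the pictures are not rectified: a ray, as slopes to the right and down, at radius r is drawn at 1 + k1 r^2 times it, then the intrinsics apply), "T" (4x4, takes a point from camera to world coordinates). Camera axes: x right, y down, z forward; pixel columns grow to the right and rows downward; lengths in m; the calibration is good to about 2 mm. A picture is of the moment at which its call begins. There is no depth.
A pose or a line that the arm cannot do raises robot.IKError and nothing moves.
- order.hand_in(): hands the job in; it is judged then, once.
The state is a dict: "time": time; "joints": joint angles; "joint_velocities": joint speeds; "joint_torque": joint torques, N m; "tcp_pos": TCP position; "tool_rot": TCP orientation; "ft_force": force on the tool from outside, world axes, zero at the start; "wrist_torque": the same for the moment, N m; "finger_gap": finger opening in m; "finger_force": force on a finger pad.
Only numpy, scipy, OpenCV 4.12 (cv2) and the standard library are available. Lean on these libraries where they do the work, as an engineer would, in place of code of your own. Each camera call takes 0.05 s, during which the arm holds its last target. There are 200 camera calls.

## Working session

There is one attempt and no reset: what is moved stays moved. The work goes in short steps, each a Python script; the robot and the scene stay as the last script left them, time stands still between calls to the robot, and variables do not carry over. Pictures are saved under pics/ and viewed, at most 14 in all, crops included, and the job is handed in when it is done.

```bash
ls; mkdir -p pics; python3 - <<'E'
from plant import robot, hand, planner, observe, cams, order
import cv2,numpy as np
for n in ("top","scene"):
    c=cams.read_camera(n); cv2.imwrite(f"pics/{n}0.png",c["image"][:,:,::-1])
    print(n,c["vertical_fov"],c["cx"],c["cy"],c["k1"],np.round(c["T"],4).tolist())
print(observe())
E
```

```text
pics
top 50.042365485326165 315.23777484446885 236.33454442818478 -0.11323269410875138 [[0.015, -0.9868, 0.1614, 0.369], [-0.9998, -0.0174, -0.0133, 0.0325], [0.0159, -0.1612, -0.9868, 1.1906], [0.0, 0.0, 0.0, 1.0]]
scene 53.45041284325402 327.41634725567485 240.9425830415289 -0.013348758431455825 [[0.736, -0.2856, 0.6138, 0.01], [-0.6768, -0.328, 0.659, -0.5472], [0.0131, -0.9005, -0.4347, 0.4358], [0.0, 0.0, 0.0, 1.0]]
{'time': 0.1, 'joints': array([-9.32382058e-01,  3.85503262e-01,  6.76363780e-03, -3.90690554e-04,
       -1.19401872e+00, -2.58593222e-01]), 'joint_velocities': array([-0.00054027, -0.00300249,  0.00453848,  0.0021671 , -0.00041237,
        0.00063842]), 'joint_torque': array([-1.34807295e-03, -3.93318808e+01,  1.88928419e+01,  4.19802502e+00,
       -2.63957634e-03, -3.79966139e-06]), 'tcp_pos': array([ 0.23152966, -0.57997417,  0.23032376]), 'tool_rot': array([-1.88700178e-01,  9.82034239e-01,  9.62714959e-04, -2.61767732e-04]), 'ft_force': array([-0.03388484, -0.01588088, -0.34775548]), 'wrist_torque': array([-0.00579778,  0.015981  ,  0.08988521]), 'finger_force': 0.0, 'finger_gap': 0.08509568555501824}
```

View pics/top0.png

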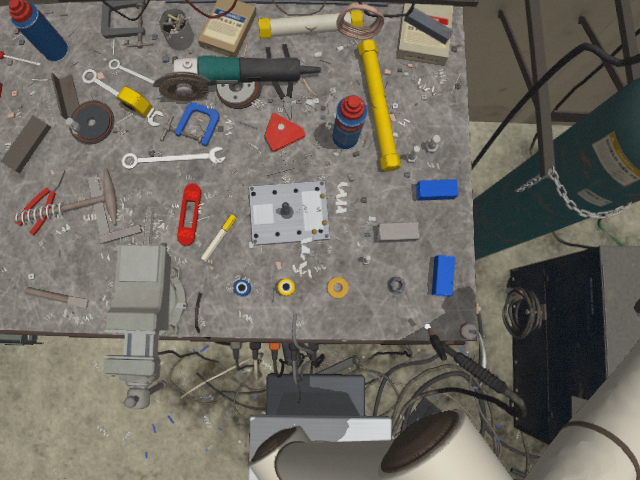

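View pics/scene0.png

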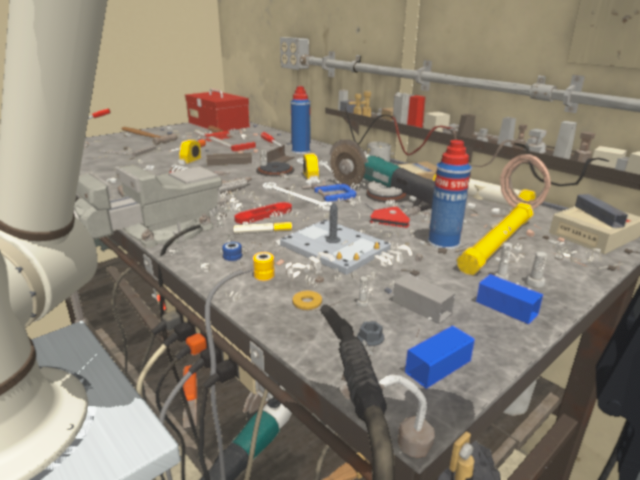

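Top view candidates: the grey tube is at (398,232), with look-alike blue blocks at (437,190) and (443,275). The strap is at (188,214); the red triangle at (284,132) is another red thing. The yellow tall riser is at (286,287) and the blue low riser at (242,288). The washer is at (338,288), the nut at (396,285), and the fixture stud near (287,210). I'll check these in one enlarged crop.

```bash
cat > h.py <<'E'
from plant import robot, hand, planner, observe, cams, order
import cv2,numpy as np
from scipy.spatial.transform import Rotation as R
def K(c):
    f=240/np.tan(np.radians(c["vertical_fov"]/2)); return np.array([[f,0,c["cx"]],[0,f,c["cy"]],[0,0,1.]])
def D(c): return np.array([c["k1"],0,0,0,0.])
def p2w(c,uv,z):
    "pixels -> world xy at height z"
    n=cv2.undistortPointsIter(np.array(uv,float).reshape(-1,1,2),K(c),D(c),None,None,(3,50,1e-9))[:,0]
    d=np.c_[n,np.ones(len(n))]@c["T"][:3,:3].T; o=c["T"][:3,3]
    return (o+d*((z-o[2])/d[:,2])[:,None])[:,:2]
def w2p(c,P):
    Ti=np.linalg.inv(c["T"]); return cv2.projectPoints(np.array(P,float).reshape(-1,1,3),cv2.Rodrigues(Ti[:3,:3])[0],Ti[:3,3],K(c),D(c))[0][:,0]
def crop(c,x0,y0,w,h,s,name):
    cv2.imwrite(name,cv2.resize(c["image"][y0:y0+h,x0:x0+w,::-1],None,fx=s,fy=s,interpolation=cv2.INTER_CUBIC))
def down(yaw):
    "tool down; fingers close along world direction at angle yaw"
    y=np.array([np.cos(yaw),np.sin(yaw),0]); z=np.array([0,0,-1.]); x=np.cross(y,z)
    return R.from_matrix(np.c_[x,y,z]).as_quat()
E
python3 - <<'E'
from h import *
c=cams.read_camera("top"); crop(c,170,165,290,145,2.75,"pics/t1.png")
n=["strap","fix","tube","yel","washer","nut","blue","boltsm"]
for a,b in zip(n,p2w(c,[(188,214),(288,212),(398,232),(286,287),(338,288),(396,285),(242,288),(365,258)],0.02)): print(a,b.round(3))
w=cams.read_camera("wrist"); print(w["T"].round(3).tolist(),w["vertical_fov"],observe()["tcp_pos"])
E
```

```text
strap [0.608 0.314]
fix [0.617 0.081]
tube [ 0.574 -0.175]
yel [0.443 0.081]
washer [ 0.442 -0.037]
nut [ 0.451 -0.17 ]
blue [0.439 0.181]
boltsm [ 0.512 -0.098]
[[-0.371, 0.893, 0.253, 0.167], [0.928, 0.357, 0.102, -0.606], [0.001, 0.273, -0.962, 0.373], [0.0, 0.0, 0.0, 1.0]] 58.15774126175929 [ 0.23158849 -0.58014971  0.2306308 ]
```

View pics/t1.png

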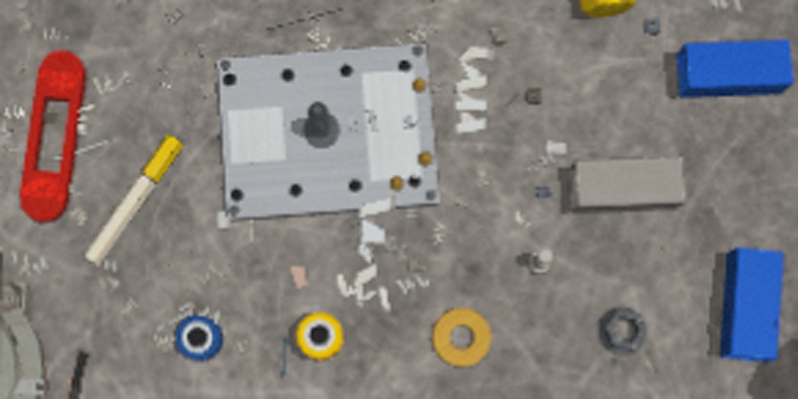

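The crop confirms the choices. The grey tube is at crop (630,183), the standing bolt at (540,262), the strap at (52,135), and the washer and nut at (462,337) and (622,330). The fixture pins are on the right, so fixture +x points along world +y. Next I'll take closer wrist views.

```bash
python3 - <<'E'
from h import *
import pickle
o=[]
for p in ([0.53,0.22,0.30],[0.52,-0.04,0.30]):
    robot.movep(p,down(np.pi/2)); robot.pause(0.2)
    c=cams.read_camera("wrist"); o.append(c); print(observe()["time"],observe()["joints"].round(2),c["T"][:3,3].round(3))
pickle.dump(o,open("v.pkl","wb"))
for i,c in enumerate(o): cv2.imwrite(f"pics/w{i}.png",cv2.resize(c["image"][:,:,::-1],(800,600),interpolation=cv2.INTER_CUBIC))
E
```

```text
3.4583 [ 0.68  0.26 -0.   -0.   -1.31 -2.25] [0.461 0.219 0.442]
4.725 [ 0.24  0.16 -0.12 -0.   -1.28 -1.81] [ 0.451 -0.039  0.442]
```

View pics/w0.png

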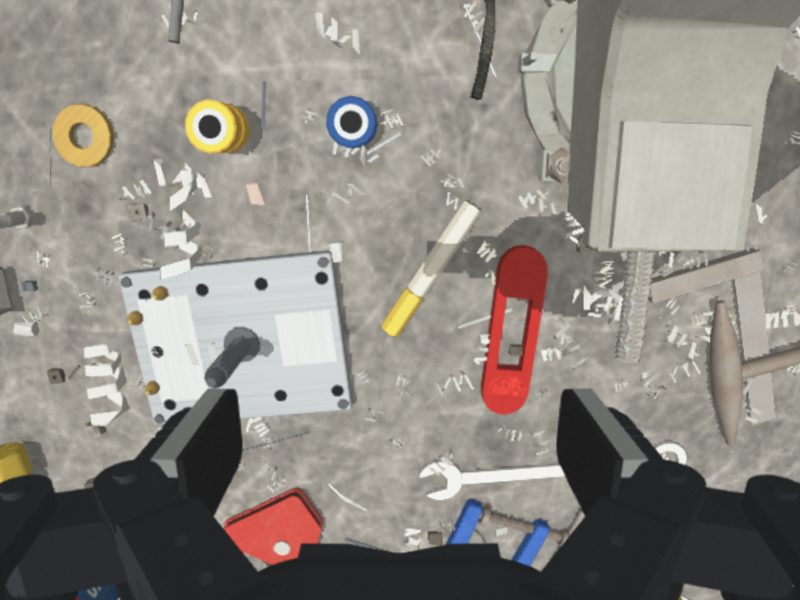

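View pics/w1.png

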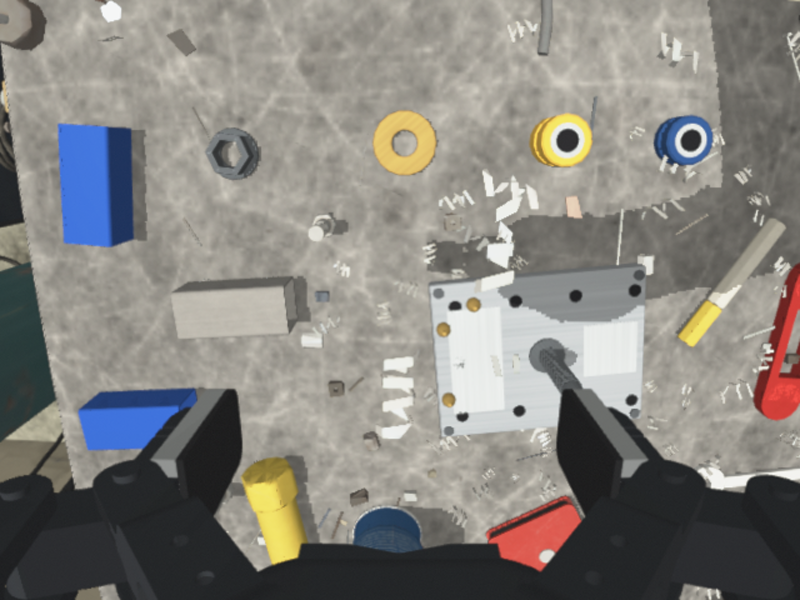

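The wrist views show everything. In w0 the strap's ends are at about (522,270) and (505,390), and the stud tip is at (213,378). In w1 the tube's top face spans (173,291) to (290,333), the bolt is at (320,230), the nut at (232,152), the washer at (405,142) and the riser top at (568,141). I'll fit poses from these and check them with overlays.

```bash
cat > fit.py <<'E'
from h import *
import pickle
from scipy.optimize import least_squares
c0,c1=pickle.load(open("v.pkl","rb"))
def place(q,P):
    P=np.array(P,float)/1000; r=R.from_euler('z',q[2]).apply(P); return r+[q[0],q[1],0]
def fit(obs,q0):  # obs: (cam, model pts mm, pixels@1.25)
    f=lambda q: np.concatenate([(w2p(c,place(q,P))-np.array(uv)/1.25).ravel() for c,P,uv in obs])
    s=least_squares(f,q0,loss="soft_l1"); return s.x,f(s.x).reshape(-1,2).round(1).tolist()
pl=[(-95,70,16),(85,70,16),(85,-70,16),(-95,-70,16)]
pins=[(-86,32,29),(-86,-32,29),(-60,51,29)]
F,e=fit([(c0,pl,[(121,277),(333,251),(353,405),(155,425)]),(c0,pins,[(136,317),(152,388),(160,292)]),(c0,[(0,0,96)],[(213,378)]),
 (c1,pl[:2]+pl[3:],[(430,283),(645,265),(441,438)]),(c1,pins,[(443,329),(448,399),(473,304)])],[.617,.081,1.6])
if __name__=="__main__":
    print("F",F.round(4),e)
    def blob(c,lo,hi,box):
        x0,y0,x1,y1=box; m=cv2.inRange(cv2.cvtColor(c["image"],cv2.COLOR_RGB2HSV),lo,hi)
        k=np.zeros_like(m); k[y0:y1,x0:x1]=m[y0:y1,x0:x1]; k=cv2.morphologyEx(k,cv2.MORPH_OPEN,np.ones((3,3)))
        return max(cv2.findContours(k,cv2.RETR_EXTERNAL,cv2.CHAIN_APPROX_NONE)[0],key=cv2.contourArea)
    for c,wb,yb in ((c0,(30,70,100,145),(150,85,187,120)),(c1,(290,80,360,150),(436,95,474,128))):
        w=cv2.fitEllipse(blob(c,(10,80,80),(30,255,255),wb)); print("washer",w, p2w(c,[w[0]],.005))
        y=cv2.fitEllipse(blob(c,(0,0,160),(180,70,255),yb)); print("yel",y,p2w(c,[y[0]],.04))
    s=blob(c0,(0,120,60),(8,255,255),(370,185,450,340)); sw=p2w(c0,s[:,0],.014); 
    r=cv2.minAreaRect((sw*1000).astype(np.float32)); print("strap",r)
    n=p2w(c1,[(232/1.25,152/1.25)],.02); print("nut",n)
    T,e=fit([(c1,[(-20,-45,40),(20,-45,40),(-20,45,40),(20,45,40)],[(181,340),(173,291),(290,333),(284,279)])],[.574,-.17,np.pi/2]) 
    print("tube(yaw y-axis)",T.round(4),e)
    im=c1["image"][:,:,::-1].copy(); im=cv2.resize(im,None,fx=4,fy=4,interpolation=cv2.INTER_CUBIC)
    def poly(q,P): cv2.polylines(im,[np.int32((w2p(c1,place(q,P))+.5)*4-.5)],True,(0,255,0),1)
    circ=lambda rad,z,x=0,y=0:[(x+rad*np.cos(t),y+rad*np.sin(t),z) for t in np.linspace(0,2*np.pi,30)]
    poly(F,pl); [poly(F,circ(6,16,x,y)) for x,y,_ in pins]; poly(F,[(-80,45,16),(-40,45,16),(-40,-45,16),(-80,-45,16)]);poly(F,[(32,23,16),(78,23,16),(78,-23,16),(32,-23,16)])
    poly(T,[(-20,-45,40),(20,-45,40),(20,45,40),(-20,45,40)]);poly(T,[(-20,-45,0),(20,-45,0),(20,45,0),(-20,45,0)])
    poly([*n[0],0],circ(20.5,0)); poly([*n[0],0],circ(10,20))
    cv2.imwrite("pics/ov.png",np.vstack([cv2.resize(im[370:1140,500:1060],(400,550)) ,])if 0 else cv2.resize(im[370:1440,500:2130],(800,525),interpolation=cv2.INTER_AREA))
E
python3 fit.py
```

```text
F [0.6142 0.0881 1.6629] [[-2.5, -5.1], [-0.3, -1.1], [-0.1, 2.3], [-0.6, -1.8], [-4.2, 0.9], [-3.3, 1.2], [-3.2, 0.7], [-0.6, 1.0], [0.8, -0.9], [3.7, -1.4], [1.1, -2.4], [2.7, 1.0], [2.6, 2.4], [3.5, 0.8]]
washer ((65.84629821777344, 107.96046447753906), (46.593353271484375, 51.399330139160156), 144.31326293945312) [[ 0.44395925 -0.03486024]]
yel ((167.4727783203125, 100.8543701171875), (26.053600311279297, 28.22307777404785), 154.74607849121094) [[0.44155448 0.08248365]]
washer ((323.1647644042969, 113.72712707519531), (49.845611572265625, 51.38100051879883), 179.53318786621094) [[ 0.44357195 -0.03531873]]
yel ((453.4420166015625, 111.91024780273438), (26.12890625, 28.129444122314453), 25.49933433532715) [[0.44129626 0.08228723]]
strap ((607.6533813476562, 315.4320983886719), (41.97251510620117, 149.39710998535156), 85.1680908203125)
nut [[ 0.45052455 -0.16671786]]
tube(yaw y-axis) [ 0.5953 -0.1719 -0.2513] [[-0.5, -29.7], [0.5, 46.5], [1.4, -2.0], [-1.5, 77.5]]
```

View pics/ov.png

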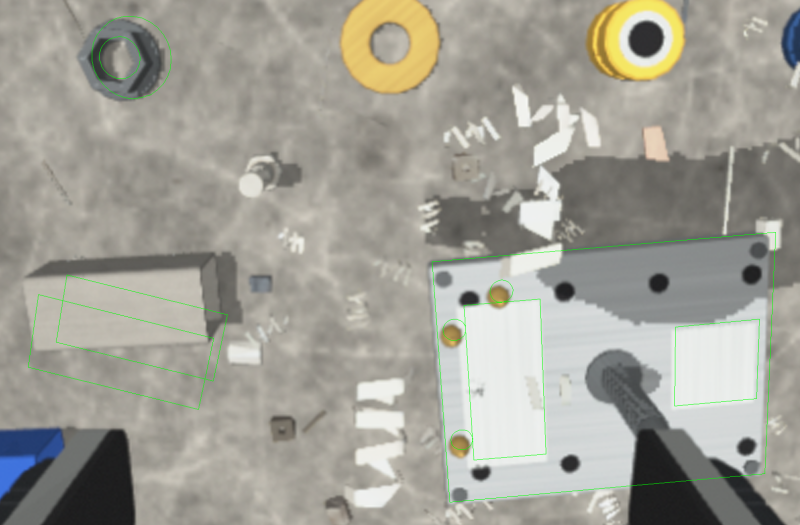

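The overlay shows the fixture fit is good: both pads match within about 1 mm. The pin blobs I read sit lower than their tips. The tube outline is wrong because I ordered its corners wrongly; its actual top face is (25,280), (205,265), (212,345), (38,349) in overlay pixels. I'll refit.

```bash
python3 - <<'E'
from fit import *
v=lambda L:[((125+.509*x+.0)*1.25,(92.5+.509*y)*1.25) for x,y in L]
pads=[(-80,45,16),(-40,45,16),(-40,-45,16),(-80,-45,16),(32,23,16),(78,23,16),(78,-23,16),(32,-23,16)]
for zp in (20,24):
    pn=[(a,b,zp) for a,b,_ in pins]
    F,e=fit([(c0,pl,[(121,277),(333,251),(353,405),(155,425)]),(c0,pn,[(136,317),(152,388),(160,292)]),(c0,[(0,0,96)],[(213,378)]),
     (c1,pl[:2]+pl[3:],v([(430,262),(772,235),(450,501)])),(c1,pn,v([(451,336),(459,446),(498,296)])),(c1,pads[4:],v([(677,325),(755,320),(757,402),(677,404)]))],[.617,.081,1.6])
    print(F.round(4),e)
T,e=fit([(c1,[(-20,-45,40),(-20,45,40),(20,45,40),(20,-45,40)],v([(25,280),(205,265),(212,345),(38,349)]))],[.574,-.17,0]); print(T.round(4),e)
print("bolt",p2w(c1,[(320/1.25,232/1.25)],.05),"blk",p2w(c1,[(80/1.25,400/1.25),(195/1.25,390/1.25)],.04))
E
```

```text
[0.6153 0.0879 1.6711] [[-3.0, -3.3], [-1.2, -0.7], [0.1, 2.6], [-0.0, -0.4], [-0.4, -0.1], [0.6, -0.8], [0.1, 0.0], [-0.8, 2.1], [0.1, 1.5], [0.8, -1.1], [0.1, 1.9], [1.3, -0.4], [1.6, -0.2], [1.5, -0.1], [-1.4, 1.5], [1.8, -0.1], [-0.5, -1.5], [-1.5, 1.6]]
[0.6147 0.0883 1.6663] [[-2.4, -4.3], [-0.4, -0.9], [0.2, 2.5], [-0.1, -1.2], [-1.8, 0.2], [-0.9, -0.1], [-1.0, 0.1], [-0.4, 1.5], [0.8, 0.4], [1.6, -1.3], [0.2, 1.1], [2.2, -0.1], [2.2, 0.6], [2.7, 0.1], [-0.8, 1.1], [2.3, -0.3], [-0.2, -1.7], [-1.2, 1.3]]
[ 0.5727 -0.1698  0.0519] [[0.3, -2.3], [-0.6, 0.8], [0.1, -0.6], [0.1, 1.3]]
bolt [[ 0.50782229 -0.09671366]] blk [[ 0.65034038 -0.30844953]
 [ 0.63927785 -0.20668997]]
```

```bash
cat >> h.py <<'E'
def fx(F,x,y,z=0):
    "fixture mm -> world m"
    c,s=np.cos(F[2]),np.sin(F[2]); return np.array([F[0]+(c*x-s*y)/1000,F[1]+(s*x+c*y)/1000,z/1000])
def st(t=""):
    o=observe(); print(t,round(o["time"],2),o["tcp_pos"].round(4),"gap",round(o["finger_gap"],4),"F",o["ft_force"].round(1))
def pick(p,yaw,z,effort=60,up=.14):
    robot.movep([p[0],p[1],z+.08],down(yaw)); robot.movel([p[0],p[1],z],feed=.12)
    hand.close_gripper(effort); st("grip"); robot.movel([p[0],p[1],up],feed=.2); st("up")
E
python3 - <<'E'
from h import *
F=[.615,.088,1.668]; T=[.5727,-.1698,.0519]
p=[T[0]-.024*np.sin(T[2]),T[1]+.024*np.cos(T[2])]
pick(p,np.pi+T[2],.018,70,.16)
q=down(F[2]); a=fx(F,-57,-27,110); robot.movep(a,q); st()
a[2]=.040; robot.movel(a,feed=.15)
a[2]=.030; print(robot.movel(a,feed=.02,contact_N=5)); st("down")
z=observe()["tcp_pos"][2]+.0003
c=cams.read_camera("wrist"); cv2.imwrite("pics/p1.png",c["image"][:,:,::-1])
import pickle; pickle.dump(c,open("p1.pkl","wb"))
E
```

```text
grip 7.64 [ 0.5723 -0.1458  0.0189] gap 0.039 F [0.1 1.  3.1]
up 8.5 [ 0.57   -0.1456  0.158 ] gap 0.0388 F [-0.7 -0.1 -2.7]
 10.08 [0.6471 0.0335 0.1095] gap 0.0383 F [-0.1  0.6 -2.1]
True
down 11.08 [0.648 0.034 0.035] gap 0.0385 F [0.4 0.6 5.1]
```

View pics/p1.png

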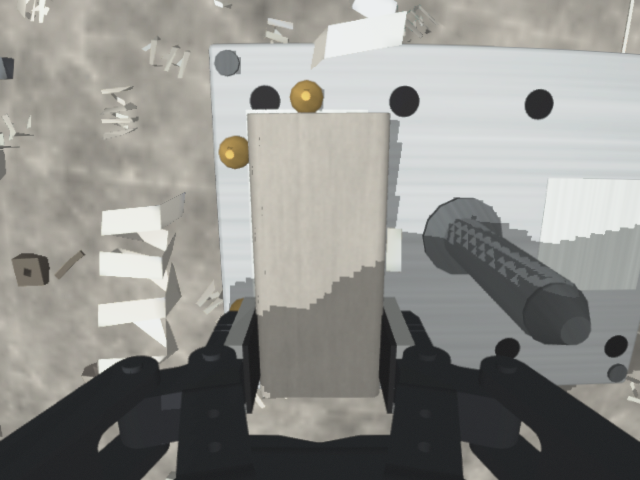

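The tube sits on the plate inside the pins, with the end pin at (306,97) and a side pin at (235,152). The stud tip is at (575,330) and the plate corner at (209,45). I'll refine the fixture pose from this near view, then push against the pins.

```bash
python3 - <<'E'
from fit import *
c2=pickle.load(open("p1.pkl","rb"))
def fit1(obs,q0):
    return fit([(c,P,[(1.25*u,1.25*v) for u,v in uv]) for c,P,uv in obs],q0)
F2,e=fit1([(c2,[(-95,70,16),(-86,32,28),(-60,51,28),(0,0,96),(32,23,16)],[(209,45),(234,152.5),(306,96.5),(574,330),(546,179)])],[.615,.088,1.668])
print(F2.round(4),e)
F=F2
z=observe()["tcp_pos"][2]+.0006
p=observe()["tcp_pos"]; p[2]=z; robot.movel(p,feed=.02)
u=lambda x,y: fx(F,x,y)-fx(F,0,0)
for d in (u(-9,0),u(0,9),u(-4,0)):
    p=observe()["tcp_pos"]; p[2]=z
    print(robot.movel(p+d,feed=.015,contact_N=8)); st()
    d=R.from_euler('z',-F[2]).apply(observe()["tcp_pos"]-fx(F,0,0)); print("in fixture",(d*1000).round(1))
E
```

```text
[0.6165 0.0863 1.6628] [[-1.9, -3.2], [-4.2, 1.0], [-0.1, -0.8], [1.3, 3.0], [2.0, 0.0]]
True
 11.88 [0.6486 0.0291 0.035 ] gap 0.0388 F [-0.   2.1  2.4]
in fixture [-59.9 -26.7  35. ]
True
 12.24 [0.6483 0.0295 0.0355] gap 0.0386 F [ 2.3 -0.2 -0.7]
in fixture [-59.4 -26.5  35.5]
True
 12.48 [0.6485 0.0291 0.0353] gap 0.0389 F [0.1 2.  2.1]
in fixture [-59.8 -26.6  35.3]
```

```bash
python3 - <<'E'
from h import *
import pickle
hand.release(); p=observe()["tcp_pos"]; p[2]=.15; robot.movel(p,feed=.2)
robot.movep([.62,.06,.25],down(1.665)); robot.pause(.2); st()
c=cams.read_camera("wrist"); cv2.imwrite("pics/p2.png",cv2.resize(c["image"][:400,:,::-1],(800,500),interpolation=cv2.INTER_CUBIC)); pickle.dump(c,open("p2.pkl","wb"))
E
```

```text
14.44 [0.6193 0.0596 0.2476] gap 0.085 F [ 0.2 -0.8  0.2]
```

View pics/p2.png

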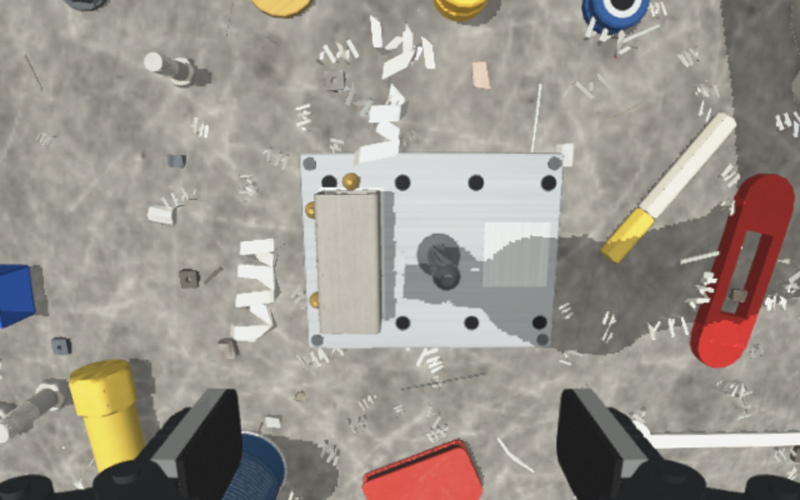

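The view shows the tube seated. The plate corners are at (301,155), (562,152), (551,347) and (308,348). The stud tip is at (446,277), and the tube's top face runs (315,192) to (380,332). Next I'll fit the tube relative to the fixture.

```bash
python3 - <<'E'
from fit import *
c=pickle.load(open("p2.pkl","rb"))
pads=[(32,23,16),(78,23,16),(78,-23,16),(32,-23,16)]
F,e=fit([(c,pl,[(301,155),(562,152),(551,347),(308,348)]),(c,pads,[(484,223),(550,221),(547,287),(484,286)]),(c,[(0,0,96)],[(446,277)]),(c,[(-60,51,27),(-86,32,27),(-86,-32,27)],[(351,181),(311,210),(316,300)])],[.616,.087,1.665])
print(F.round(4),e)
T,e=fit([(c,[(-20,45,56),(20,45,56),(20,-45,56),(-20,-45,56)],[(316,192),(380,192),(380,332),(320,333)])],[.62,.03,1.66]); print(T.round(4),e)
d=R.from_euler('z',-F[2]).apply([T[0]-F[0],T[1]-F[1],0])*1000; print(d.round(1),np.degrees(T[2]-F[2]))
im=cv2.resize(c["image"][:,:,::-1],None,fx=6,fy=6,interpolation=cv2.INTER_CUBIC)
def poly(q,P,col=(0,255,0)): cv2.polylines(im,[np.int32((w2p(c,place(q,P))+.5)*6)],True,col,1)
circ=lambda rad,z,x=0,y=0:[(x+rad*np.cos(t),y+rad*np.sin(t),z) for t in np.linspace(0,2*np.pi,30)]
poly(F,pl);poly(F,pads);poly(F,circ(3.5,96));poly(F,circ(8,88));[poly(F,circ(6,20,x,y)) for x,y,_ in pins];poly(F,[(-80,45,56),(-40,45,56),(-40,-45,56),(-80,-45,56)],(0,0,255))
cv2.imwrite("pics/ov2.png",cv2.resize(im[690:1710,1410:2730],(800,618))[:600])
E
```

```text
[0.616  0.0866 1.6682] [[-1.9, -2.3], [2.4, 0.1], [-0.0, 0.2], [-0.0, -0.0], [0.6, -1.4], [0.4, 0.3], [-0.7, -1.1], [-1.3, -0.2], [1.7, 2.1], [-1.1, 0.1], [0.5, 0.2], [-0.3, 1.9]]
[0.6211 0.0277 1.6588] [[-0.7, 0.1], [0.4, 0.3], [0.6, 0.3], [-0.3, -0.8]]
[-59.1   0.7   0. ] -0.540023483983333
```

View pics/ov2.png

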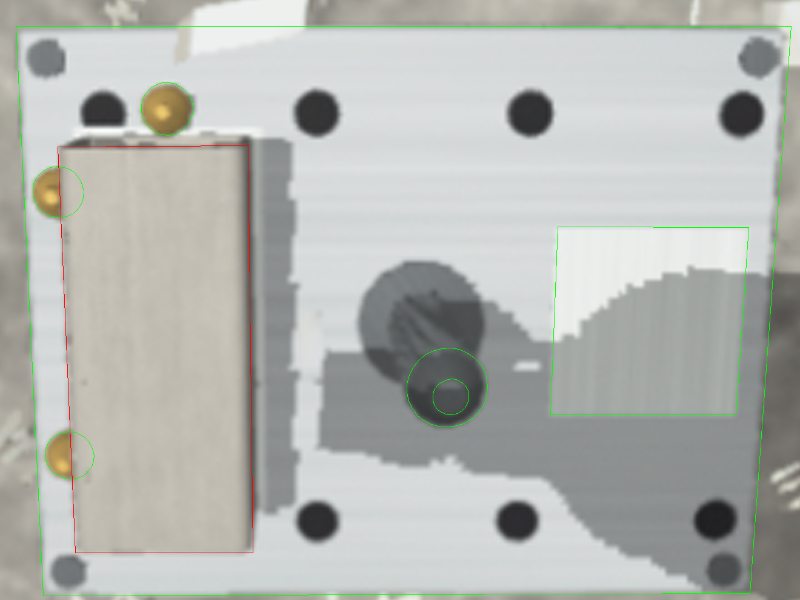

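The overlay matches everywhere: the tube is on its seat against the pins (red outline) and the fixture pose is accurate to about 1 mm. Next is the riser.

```bash
sed -i '$a F=[.616,.0866,1.668]\
def put(x,y,z,yaw,top,contact=5):\
    a=fx(F,x,y,top); robot.movep(a,down(yaw)); a[2]=(z+5)/1000; robot.movel(a,feed=.15); a[2]=(z-4)/1000\
    r=robot.movel(a,feed=.02,contact_N=contact); st("put %s"%r)' h.py
python3 - <<'E'
from h import *
import pickle
y=F[2]+np.pi/2
pick([.4414,.0824],y,.015,60,.19)
put(55,0,31,y,190)
robot.pause(.1); hand.release(); st("rel"); p=observe()["tcp_pos"]; p[2]=.16; robot.movel(p,feed=.25)
robot.movep([.62,.20,.25],down(1.57)); robot.pause(.2); st()
c=cams.read_camera("wrist"); cv2.imwrite("pics/p3.png",cv2.resize(c["image"][:,:,::-1],(800,600),interpolation=cv2.INTER_CUBIC)); pickle.dump(c,open("p3.pkl","wb"))
E
```

```text
grip 17.07 [0.4416 0.0825 0.0158] gap 0.0355 F [-0.9  0.1  5.4]
up 18.1 [0.4403 0.082  0.1886] gap 0.0351 F [ 0.3 -1.1 -3.4]
put True 20.38 [0.6113 0.1416 0.0319] gap 0.0353 F [-0.1 -0.4  3.8]
rel 21.02 [0.6099 0.1411 0.0299] gap 0.0859 F [ 0.3 -0.  -0.6]
 23.43 [0.6199 0.1999 0.2497] gap 0.0854 F [ 0.  -0.8  0.7]
```

View pics/p3.png

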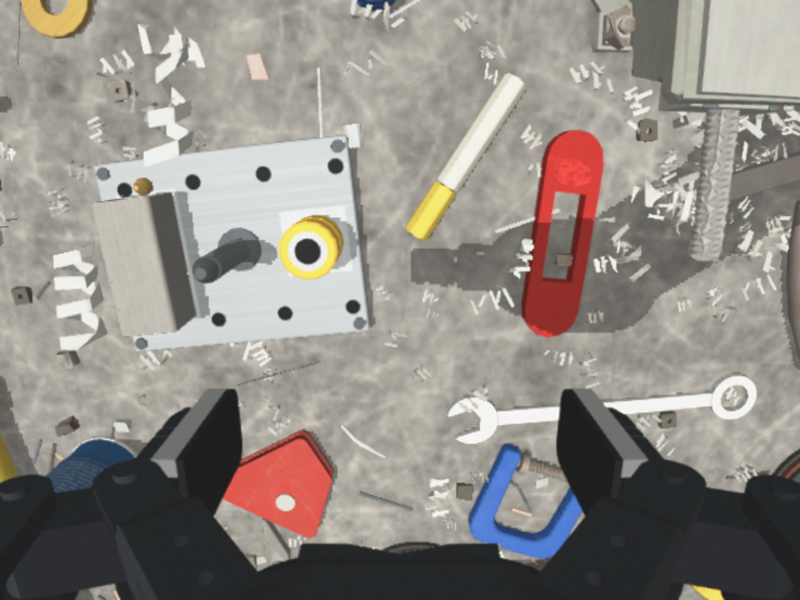

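The riser stands on the heel pad, with its bore at (307,251) and the pad visible evenly around it. The strap's slot spans (568,193) to (557,282), and the marker's tip is at (420,230). I'll compute these.

```bash
python3 - <<'E'
from fit import *
import h
c=pickle.load(open("p3.pkl","rb"))
r=p2w(c,[(307/1.25,251/1.25)],.056)[0]; print("riser",r, R.from_euler('z',-h.F[2]).apply([r[0]-h.F[0],r[1]-h.F[1],0])*1000)
print("marker tip",p2w(c,[(410/1.25,228/1.25),(430/1.25,240/1.25)],.008))
m=cv2.inRange(cv2.cvtColor(c["image"],cv2.COLOR_RGB2HSV),(0,120,50),(8,255,255)); k=np.zeros_like(m); k[95:280,400:500]=m[95:280,400:500]
ct,hi=cv2.findContours(k,cv2.RETR_CCOMP,cv2.CHAIN_APPROX_NONE); 
s=max(ct,key=cv2.contourArea); print(cv2.minAreaRect((p2w(c,s[:,0],.014)*1000).astype(np.float32)))
hs=[a for a,x in zip(ct,hi[0]) if x[3]>=0]; s=max(hs,key=cv2.contourArea); print("slot",cv2.minAreaRect((p2w(c,s[:,0],.010)*1000).astype(np.float32)))
E
```

```text
riser [0.6111305  0.14149417] [55.1076239  -0.48100409  0.        ]
marker tip [[0.60323102 0.20746238]
 [0.61183755 0.22184658]]
((608.797607421875, 314.5955505371094), (43.07236862182617, 148.32933044433594), 85.18273162841797)
slot ((608.2825317382812, 316.4102478027344), (22.20127296447754, 64.09111785888672), 85.56816101074219)
```

```bash
python3 - <<'E'
from h import *
import pickle
pick([.6083,.3165],1.489,.001,100,.17)
a=fx(F,0,0,170); robot.movep(a,down(F[2]+np.pi/2)); robot.pause(.1); st("above")
c=cams.read_camera("wrist"); cv2.imwrite("pics/p4.png",c["image"][:,:,::-1]); pickle.dump(c,open("p4.pkl","wb"))
E
```

```text
grip 25.62 [0.6085 0.3168 0.0022] gap 0.0371 F [-2.5 -0.2  5.7]
up 26.62 [0.607  0.3158 0.1674] gap 0.0371 F [ 0.4 -0.  -5.1]
above 28.51 [0.616  0.087  0.1698] gap 0.0375 F [ 0.2 -0.1 -4.7]
```

View pics/p4.png

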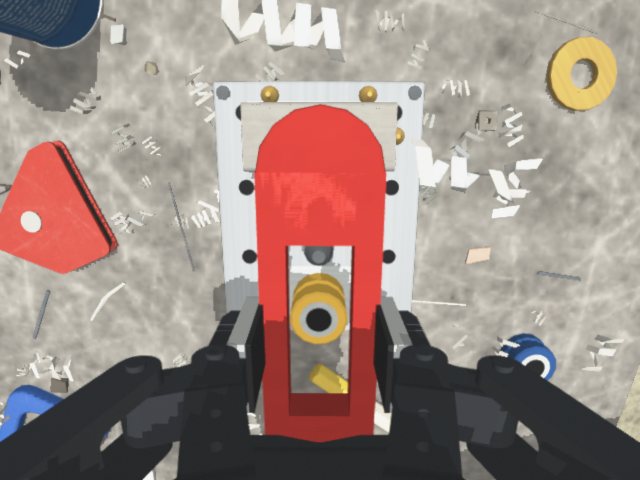

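The strap is held level and square. The stud at (319,255) is laterally centred in the slot (287 to 353). Lowering now.

```bash
python3 - <<'E'
from h import *
import pickle
put(0,0,57.5,F[2]+np.pi/2,170,8)
robot.pause(.1); hand.release(); st("rel"); p=observe()["tcp_pos"]; p[2]=.16; robot.movel(p,feed=.25)
robot.movep([.53,.02,.30],down(np.pi/2)); robot.pause(.2); st()
c=cams.read_camera("wrist"); cv2.imwrite("pics/p5.png",cv2.resize(c["image"][:,:,::-1],(800,600),interpolation=cv2.INTER_CUBIC)); pickle.dump(c,open("p5.pkl","wb"))
E
```

```text
put True 30.03 [0.6168 0.0869 0.0582] gap 0.0366 F [0.6 0.1 6.3]
rel 30.67 [0.6146 0.0863 0.0553] gap 0.0852 F [0.8 0.2 0.7]
 32.87 [0.53   0.0201 0.2994] gap 0.0851 F [ 0.  -0.5 -1. ]
```

View pics/p5.png

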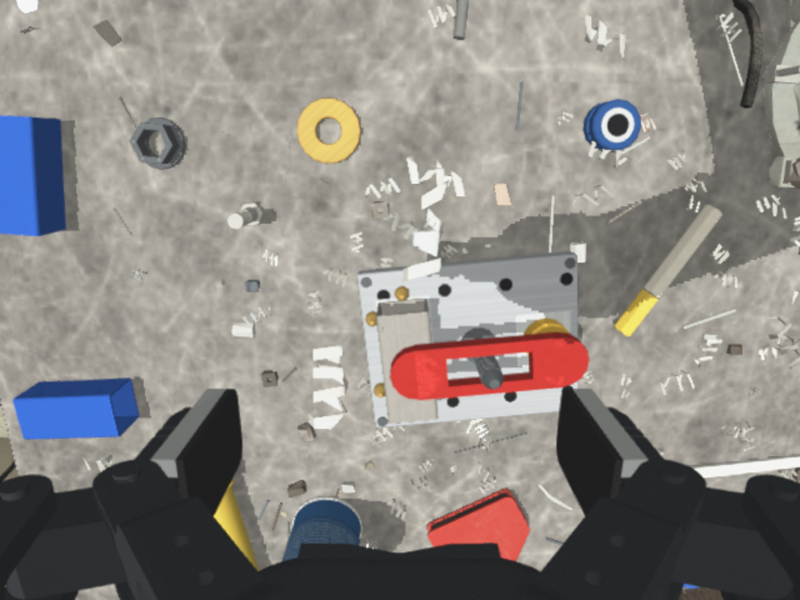

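The strap lies over the stud, bridging tube and riser. The washer is at (329,130) and the nut at (158,142). I'll check the strap's centring numerically and look at the nut's hexagon close up in one composite.

```bash
python3 - <<'E'
from fit import *
import h
c=pickle.load(open("p5.pkl","rb")); Fh=h.F
m=cv2.inRange(cv2.cvtColor(c["image"],cv2.COLOR_RGB2HSV),(0,120,50),(8,255,255)); k=np.zeros_like(m); k[250:330,300:480]=m[250:330,300:480]
s=max(cv2.findContours(k,cv2.RETR_EXTERNAL,cv2.CHAIN_APPROX_NONE)[0],key=cv2.contourArea)
r=cv2.minAreaRect((p2w(c,s[:,0],.070)*1000).astype(np.float32)); print("strap",r,(R.from_euler('z',-Fh[2]).apply([r[0][0]/1000-Fh[0],r[0][1]/1000-Fh[1],0])*1000).round(1))
m=cv2.inRange(cv2.cvtColor(c["image"],cv2.COLOR_RGB2HSV),(10,80,80),(30,255,255)); k=np.zeros_like(m); k[70:140,225:300]=m[70:140,225:300]
w=cv2.fitEllipse(max(cv2.findContours(k,cv2.RETR_EXTERNAL,cv2.CHAIN_APPROX_NONE)[0],key=cv2.contourArea)); print("washer",p2w(c,[w[0]],.006))
g=lambda x0,y0,w,hh,s:cv2.resize(c["image"][y0:y0+hh,x0:x0+w,::-1],None,fx=s,fy=s,interpolation=cv2.INTER_CUBIC)
A=g(101,89,50,50,12); B=g(101,89,50,50,1)
# strap model overlay
im=cv2.resize(c["image"][:,:,::-1],None,fx=4,fy=4,interpolation=cv2.INTER_CUBIC)
t=np.linspace(-np.pi/2,np.pi/2,15); cap=[(55+20*np.cos(a),20*np.sin(a)) for a in t]
out=[(x,y,70) for x,y in cap]+[(-x,-y,70) for x,y in cap]
cv2.polylines(im,[np.int32((w2p(c,place(Fh,out))+.5)*4)],True,(0,255,0),1)
O=im[950:1400,1120:1960]; O=cv2.resize(O,None,fx=.65,fy=.65); P=np.zeros((700,600,3),np.uint8)
P[:400,:400]=cv2.resize(A,(400,400)); P[405:405+O.shape[0],:O.shape[1]]=O[:295,:600]; cv2.imwrite("pics/nut.png",P[:600])
E
```

```text
strap ((614.141357421875, 87.1576156616211), (45.485469818115234, 147.3095703125), 5.507768630981445) [0.7 1.8 0. ]
washer [[ 0.44380519 -0.03517192]]
```

View pics/nut.png

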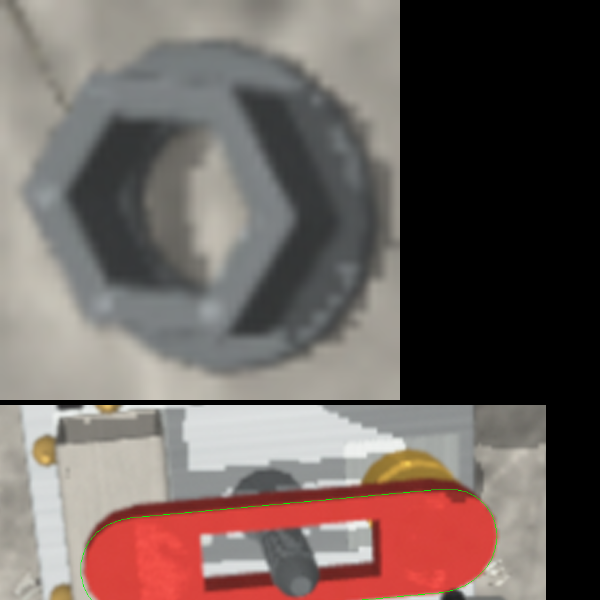

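The strap outline overlay coincides with the placed strap. The nut's top hexagon has vertices at (25,190) and (297,215), centred at (162,202), so its flats' normal is near 175°. I'll check the stud axis from several tip readings, then place the washer.

```bash
python3 - <<'E'
from h import *
import pickle
L=lambda n:pickle.load(open(n,"rb"))
v=L("v.pkl")
for n,c,u in (("c0",v[0],(213/1.25,378/1.25)),("p1",L("p1.pkl"),(574,330)),("p2",L("p2.pkl"),(357.2,221.8)),("p3",L("p3.pkl"),(203/1.25,271/1.25)),("p4",L("p4.pkl"),(318.5,256)),("p5",L("p5.pkl"),(393.7,306.2))): print(n,p2w(c,[u],.096))
print("nut",p2w(L("p5.pkl"),[(120.75,113.75)],.02))
E
```

```text
c0 [[0.61324429 0.08874669]]
p1 [[0.61582085 0.08576296]]
p2 [[0.61476499 0.08549969]]
p3 [[0.61516832 0.08848789]]
p4 [[0.6161292  0.08583931]]
p5 [[0.61567408 0.08497202]]
nut [[ 0.45133561 -0.17066135]]
```

```bash
python3 - <<'E'
from h import *
y=F[2]+np.pi/2
pick([.4437,-.0352],y,-.003,50,.16)
if observe()["finger_gap"]>.04:
    a=fx(F,0,.5,160); robot.movep(a,down(y)); a[2]=.102; robot.movel(a,feed=.15)
    a[2]=.074; print(robot.movel(a,feed=.05,contact_N=6)); st("on cone")
    a[2]=.062; print(robot.movel(a,feed=.02,contact_N=6)); st("down")
E
```

```text
grip 35.73 [ 0.4441 -0.0351 -0.0017] gap 0.0476 F [-0.9  0.9  9.7]
up 36.69 [ 0.4427 -0.0353  0.1589] gap 0.0477 F [-0.  -0.2 -1.1]
False
on cone 38.78 [0.6157 0.0866 0.0739] gap 0.0477 F [ 0.4  0.6 -1.7]
True
down 39.18 [0.6158 0.0867 0.0685] gap 0.0477 F [ 0.2 -0.7  3.8]
```

The washer is down on the strap at exactly +70 mm. Release it and fetch the nut.

```bash
python3 - <<'E'
from h import *
import pickle
hand.release(); p=observe()["tcp_pos"]; p[2]=.15; robot.movel(p,feed=.25)
pick([.4513,-.1697],np.radians(174.8),.005,50,.17)
if observe()["finger_gap"]>.02:
    a=fx(F,0,.5,170); robot.movep(a,down(F[2]+np.pi/2)); a[2]=.112; robot.movel(a,feed=.15); st("above")
    a[2]=.089; print(robot.movel(a,feed=.05,contact_N=6)); st("on cone")
E
```

```text
grip 42.69 [ 0.4517 -0.1698  0.0057] gap 0.0286 F [-0.4  1.5  5.6]
up 43.67 [ 0.4502 -0.1695  0.1686] gap 0.0291 F [-1.3  0.1 -2.1]
above 45.37 [0.616  0.0857 0.1128] gap 0.0286 F [ 0.4 -1.2 -0.7]
False
on cone 45.98 [0.6154 0.0865 0.0887] gap 0.0287 F [-0.8 -0.1 -0.8]
```

```bash
python3 - <<'E'
from h import *
import pickle
a=fx(F,0,.5,78); print(robot.movel(a,feed=.02,contact_N=6)); st("down")
if .0815<observe()["tcp_pos"][2]<.0855:
    hand.release(); p=observe()["tcp_pos"]; p[2]=.17; robot.movel(p,feed=.25)
    robot.movep([.58,.06,.27],down(np.pi/2)); robot.pause(.2); st()
    c=cams.read_camera("wrist"); s=cams.read_camera("scene"); pickle.dump(c,open("p6.pkl","wb"))
    A=cv2.resize(c["image"][150:370,170:500,::-1],(800,533))[:,:]; B=s["image"][170:300,240:400,::-1]
    P=np.zeros((600,800,3),np.uint8); P[:300,:450]=cv2.resize(A,(450,300)); P[300:,:370]=cv2.resize(B,(370,300)); P[:300,450:]=cv2.resize(c["image"][:,:,::-1],(350,300)); 
    t=cams.read_camera("top"); P[300:,370:]=cv2.resize(t["image"][165:310,210:420,::-1],(430,300)); cv2.imwrite("pics/fin.png",P)
E
```

```text
True
down 46.36 [0.6158 0.0867 0.0837] gap 0.0284 F [-0.3  0.6  3.8]
 49.11 [0.58   0.06   0.2696] gap 0.0855 F [-0.7 -0.6  0.4]
```

View pics/fin.png

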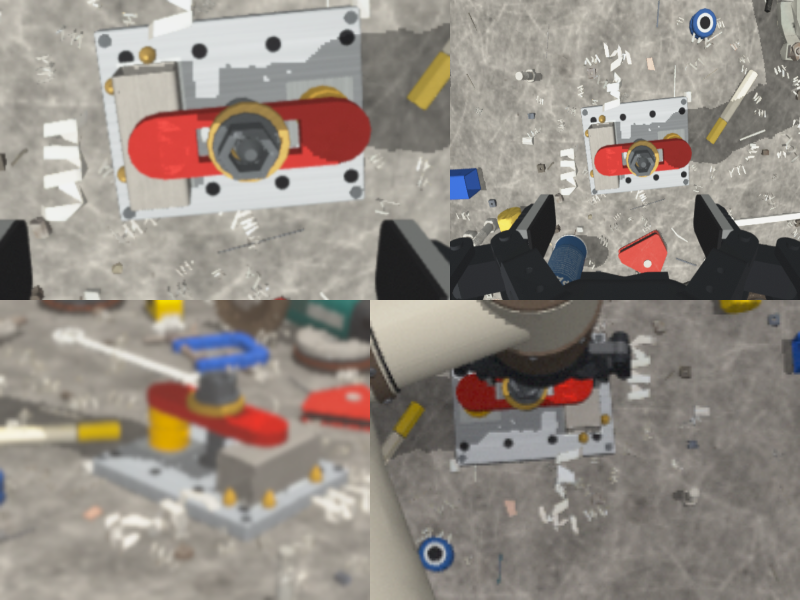

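The final composite shows the strap level across tube and riser, with the washer and nut concentric on the stud at about (247,145). The tube is against its pins, and the spare riser and bolt are untouched. The nut seated at exactly +78 mm. Handing in.

```bash
python3 -c "
from plant import order; print(order.hand_in())"
```

```text
the job is handed in; nothing more can be done
None
```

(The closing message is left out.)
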